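# Restock the date-box rack and clamp its stop

## Task

Restock the date-box rack: turn the clamp knob to free the sliding stop before you move it, drop every empty, lidless box from the rack into the open rattan-look bin, and stand all the full, lidded boxes from the sideboard upright in the rack, in one closed row against its fixed end. Then slide the stop snug against the last box so that no gaps remain, and only then turn the clamp knob fully tight again. Leave the two glass tea cups undisturbed.

Things in the scene. Friction and masses are not known exactly. Their poses are not given: they have to be found in the camera images.
- rack: fixed light-wood rack, turned about z: a straight channel 400 mm long along its y, 70 mm wide (x -35 to 35 mm), its floor 12 mm above the origin (underside), between two lips 14 mm high above the floor and 12 mm thick. A fixed end plate 62 mm high closes the -y end; the sliding stop opens towards +y. Boxes stand in one row, 76 mm side along y (they do not fit crosswise)
- rack_end (a point): the inner face of the rack's fixed end plate, on the channel's centre line at floor level; axes as the rack's. The row starts here and grows towards the rack's +y
- stop_face (a point): the inner (box-side, -y) face of the sliding stop, on the channel's centre line at floor level; axes as the rack's. The stop is a wooden plate 52 mm high, 64 mm wide, with an aluminium block (56 mm wide, 31 mm high) reaching 100 mm to +y behind this face; the clamp knob stands on that block
- stop (a joint): sliding stop along the rack's y, m: the clear gap from rack_end to the stop's face is 0.14 + this value; range 0 to 0.125, growing as the gap opens. Freed, it slides with about 4 N of friction and stays where it is left. Move it by gripping the clamp knob and pulling or pushing along the rack; it must not be dragged while the clamp is tight
- knob (a joint): angle of the clamp knob, rad: 0 = loose, grows clockwise seen from above to 1.4 = tight (end stop). Counts as clamped from 1.0 up, as free below 0.6. It stays where it is left and turns with about 0.05 N m
- knob_grip (a point): grip point on the clamp knob's vertical axis, 58 mm to +y of stop_face, 68 mm above the channel floor. The knob is a black bar 52 mm long, 16 mm thick, from 20 mm below to 8 mm above this point, pinched across its thickness from above. The point turns with it: y along the bar, x across it. At joint 0 the bar lies along the rack's y, tight nearly across it
- bin: fixed open-topped rattan-look plastic bin, outside 170 mm (its x) by 200 mm (its y), 100 mm high, walls 6 mm, floor 6 mm thick; origin at the centre of its underside
- bin_in (a point): centre of the bin's inner floor, 6 mm above its underside; axes as the bin's
- cup1: tulip-shaped glass tea cup, 58 mm across, 85 mm high, standing on a square bamboo coaster 8 mm thick among the boxes; must be left alone. Origin at the centre of its underside
- cup2: second tulip-shaped glass tea cup, 58 mm across, 85 mm high, standing on the sideboard; must be left alone. Origin at the centre of its underside
- full1: full date box of light wood, closed by a lid with a small round lid knob (18 mm across, 10 mm high) on top; 74 mm high without that knob, about 0.2 kg (0.14 to 0.28); 56 mm wide (its x), 76 mm long (its y); origin at the centre of its underside, z up. Two or three full boxes are there; absent ones give None from the start
- full2: full date box of light wood, closed by a lid with a small round lid knob (18 mm across, 10 mm high) on top; 74 mm high without that knob, about 0.2 kg (0.14 to 0.28); 56 mm wide (its x), 76 mm long (its y); origin at the centre of its underside, z up. Two or three full boxes are there; absent ones give None from the start
- full3: full date box of light wood, closed by a lid with a small round lid knob (18 mm across, 10 mm high) on top; 74 mm high without that knob, about 0.2 kg (0.14 to 0.28); 56 mm wide (its x), 76 mm long (its y); origin at the centre of its underside, z up. Two or three full boxes are there; absent ones give None from the start
- empty1: empty date box of the same light wood without a lid, open at the top, walls 5 mm, 74 mm high, about 0.12 kg; 56 mm wide (its x), 76 mm long (its y); origin at the centre of its underside, z up. One or two are there, standing in the rack at the start; absent ones give None from the start
- empty2: empty date box of the same light wood without a lid, open at the top, walls 5 mm, 74 mm high, about 0.12 kg; 56 mm wide (its x), 76 mm long (its y); origin at the centre of its underside, z up. One or two are there, standing in the rack at the start; absent ones give None from the start
There are look-alikes about, which are no part of the job. Leave any blue, orange or turquoise look-alike of the full3 alone.

How it is judged:
On the way, in this order (a step that is already met when the one before it is completed fails the run):
1. the clamp knob is turned loose (value of joint knob below 0.6 rad), for 0.2 s.
2. with the clamp loose, all the full boxes stand in one closed row between the fixed end and the stop (x of full1 in the frame of rack between -0.012 and 0.012 m and z of full1 in the frame of rack between 0.006 and 0.018 m and y of each of full1, full2, full3 in the frame of rack_end above 0.03 m and angle between each of full1, full2, full3's own z axis and vertical below 0.1 rad and angle between the x axis of each of full1, full2, full3 and the x axis of rack, either way round below 0.12 rad and y of each of full1, full2, full3 in the frame of stop_face below -0.03 m and x of full2 in the frame of rack between -0.012 and 0.012 m and z of full2 in the frame of rack between 0.006 and 0.018 m and x of full3 in the frame of rack between -0.012 and 0.012 m and z of full3 in the frame of rack between 0.006 and 0.018 m and (distance between full1 and full2 below 0.083 m or distance between full1 and full3 below 0.083 m) and (distance between full2 and full1 below 0.083 m or distance between full2 and full3 below 0.083 m) and (distance between full3 and full1 below 0.083 m or distance between full3 and full2 below 0.083 m) and y of any of full1, full2, full3 in the frame of rack_end below 0.045 m and y of any of full1, full2, full3 in the frame of stop_face above -0.045 m and value of joint knob below 0.9 rad), for 0.2 s.
3. the clamp knob is turned tight (value of joint knob above 1.15 rad), for 0.2 s.
At the end, for the whole second after the job is handed in: Every full box stands upright in the rack's channel (tilt under 0.1 rad, square to it within 0.12 rad), the row closed: gaps between neighbours, to the fixed end and to the stop under 7 mm; every empty box lies in the bin; the knob is tight (joint above 1.15); all at rest (x of full1 in the frame of rack between -0.012 and 0.012 m and z of full1 in the frame of rack between 0.006 and 0.018 m and y of each of full1, full2, full3 in the frame of rack_end above 0.03 m and angle between each of full1, full2, full3's own z axis and vertical below 0.1 rad and angle between the x axis of each of full1, full2, full3 and the x axis of rack, either way round below 0.12 rad and y of each of full1, full2, full3 in the frame of stop_face below -0.03 m and x of full2 in the frame of rack between -0.012 and 0.012 m and z of full2 in the frame of rack between 0.006 and 0.018 m and x of full3 in the frame of rack between -0.012 and 0.012 m and z of full3 in the frame of rack between 0.006 and 0.018 m and (distance between full1 and full2 below 0.083 m or distance between full1 and full3 below 0.083 m) and (distance between full2 and full1 below 0.083 m or distance between full2 and full3 below 0.083 m) and (distance between full3 and full1 below 0.083 m or distance between full3 and full2 below 0.083 m) and y of any of full1, full2, full3 in the frame of rack_end below 0.045 m and y of any of full1, full2, full3 in the frame of stop_face above -0.045 m and x of empty1 in the frame of bin_in between -0.085 and 0.085 m and y of empty1 in the frame of bin_in between -0.1 and 0.1 m and z of empty1 in the frame of bin_in between -0.01 and 0.085 m and x of empty2 in the frame of bin_in between -0.085 and 0.085 m and y of empty2 in the frame of bin_in between -0.1 and 0.1 m and z of empty2 in the frame of bin_in between -0.01 and 0.085 m and linear speed of each of full1, full2, full3, empty1, empty2 below 0.03 m/s and value of joint knob above 1.15 rad); the robot touches nothing.
It fails at once if a glass tea cup is pushed more than 30 mm aside or tipped ((distance of cup1 from where it was at the start of the episode above 0.03 m or angle between cup1's own z axis and vertical above 0.4 rad) or (distance of cup2 from where it was at the start of the episode above 0.03 m or angle between cup2's own z axis and vertical above 0.4 rad)).
It fails at once if the stop is dragged, or clamped, while it is away from the row: the clamp is tight with the stop over 15 mm from where it was found and over 15 mm from every full box in the rack (value of joint knob above 1 rad and distance of stop_face from where it was at the start of the episode above 0.015 m and not (x of full1 in the frame of rack between -0.04 and 0.04 m and y of full1 in the frame of stop_face between -0.053 and 0 m) and not (x of full2 in the frame of rack between -0.04 and 0.04 m and y of full2 in the frame of stop_face between -0.053 and 0 m) and not (x of full3 in the frame of rack between -0.04 and 0.04 m and y of full3 in the frame of stop_face between -0.053 and 0 m)).
Of empty1, empty2 only 1 to 2 are there at a start; the rules pass over those that are not, and their reading is None.
Of full1, full2, full3 only 2 to 3 are there at a start; the rules pass over those that are not, and their reading is None.
At some moment in a run one of full1, full2, full3 may be knocked a few centimetres aside while the robot is not near it.
It also fails if it takes over 208 s, if anything falls off the work surface, if the arm or the gripper's body presses on something with over 40 N, if the wrist force passes 120 N, or if a joint passes its speed limit or range.

## Robot

A 6-joint arm with a two-finger parallel gripper is mounted at the origin on the work surface. World frame = base frame: x ahead of the robot, y to its left, z up, the work surface at z = 0. Lengths are in m, angles in rad, forces in N, time in s.
With the tool pointing down it reaches from about 0.425 to 1.125 m from the base axis. Payload 14.9 kg.
Tool frame: the origin (TCP) lies on the centre line of the jaws, within the pads' length; the fingertips stand tip_extent ahead of it and the grasp point (between the pads) is the TCP (tip_extent is the distance from the TCP to the fingertips, in m); z points along the fingers, y is the line along which they close (so a half turn about z gives the same grasp; the last joint's range is limited). The gripper opens to 91 mm and grips with 3 to 60 N. Pads are 32 mm wide; open, the fingers measure 118 mm over their backs; the gripper's body (76 mm by 178 mm) begins 60 mm behind the grasp point.
Start: joints at [-1.25, 0.379, 1.734, -0, 1.028, -0.033], TCP at [0.243, -0.657, 0.233] pointing down, gripper open.
Joint ranges: [-2.77, 2.77], [-0.74, 2.19], [0, 2.66], [-1.06, 4.2], [0.31, 2.87], [-3.08, 3.08]. Speed limits (rad/s): [1.89, 1.89, 2.39, 3.14, 3.14, 3.14].

## Interface

Orientations are given as a 3x3 rotation matrix whose columns are the frame's x, y, z axes.
In Python, from bench import * gives the robot as it stands.
- The arm moves only by the tool send_rows, never from a script. Its argument "plan" is text: rows parted by semicolons, each of 7 numbers parted by spaces: the shift along the tool's x, y, z scaled (see below), then the turn, a rotation vector about the tool's x, y, z scaled (see below), then the closure, from -1 (fully open) to 1 (shut). A call has exactly 5 rows; each row shifts and turns the commanded pose from where the row before left it, along the tool's axes as they then stand; what a row does not reach is not made up. The controller multiplies each number of a shift by 0.03 m and each number of a turn by 0.08 rad. A row lasts 1/12 s, in which the tool goes at most 41.7 mm and 7.16 degrees, less where a joint would pass 70% of its speed; a pose out of reach is approached as far as the arm can. A call with a number of a shift or a turn outside -1 to 1 is refused whole. A call with a gripper value outside its range is refused whole. The fingers move at their own pace and stop on an object; "grip_force" is the grip in N (left out, the last holds). Time passes only in rows, so rows that do not move let the fingers close, or fill a call up. It gives the time, the measured TCP pose, the force, the opening and the grip force at its end, in the units of the state.
- get_state(): the state, without advancing time (a new reading comes with each control period).
- grab_frame(name): name is "scene" or "top" or "wrist"; returns a dict with "frame" (420x560x3 uint8, red, green, blue), "depth" (420x560 float32, m along the optical axis (not along the pixel's ray), 0 where there is no reading), "fov_y" (degrees; the focal length in pixels is half the picture's height over the tangent of half this angle, whatever the lens; pixels are square), "cx", "cy" (the principal point, pixels), "xyz" and "attitude" of the camera in the world; the wrist camera has in their place "mount" (4x4, takes a point from camera to tool coordinates, whose origin is the TCP and whose axes are the flange's). Camera axes: x right, y down, z forward; pixel columns grow to the right and rows downward; lengths in m; the calibration is good to about 2 mm. A picture is of the moment at which its call begins: read the wrist's pose just before it.
- close_job(): hands the job in; it is judged then, once.
The state is a dict: "time": time; "joints": joint angles; "qvel": joint speeds; "tau": joint torques, N m; "position": TCP position; "tcp_rot": TCP orientation; "contact_force": force on the tool from outside, world axes, zero at the start; "moment": the same for the moment, N m; "width": finger opening in m; "finger_force": force on a finger pad.
Only numpy, scipy, OpenCV 4.12 (cv2) and the standard library are available. Lean on these libraries where they do the work, as an engineer would, in place of code of your own. Each camera call takes 0.05 s, during which the arm holds its last target. There are 200 camera calls.

## Working session

There is one attempt and no reset: what is moved stays moved. The work goes in short steps, Python scripts to look and compute and a tool call to move; the robot and the scene stay as the last step left them, time stands still between calls to the robot, and variables do not carry over. Pictures are saved under pics/ and viewed, at most 14 in all, crops included, and the job is handed in when it is done.

Besides the shell and the picture viewer there is one more tool, called as a command line: name --argument value ..., lists and objects as JSON in quotes. send_rows: Moves the arm, as the interface text tells. Its arguments: {"type":"object","properties":{"plan":{"type":"string"},"grip_force":{"type":"number"}},"required":["plan"]}

```bash
mkdir -p pics; ls; cat > h.py <<'E'
from bench import *
import numpy as np, cv2
def look(n):
    s=get_state(); g=grab_frame(n)
    f=g['frame'].shape[0]/2/np.tan(np.radians(g['fov_y'])/2)
    if n=='wrist':
        T=np.eye(4);T[:3,:3]=s['tcp_rot'];T[:3,3]=s['position'];T=T@np.array(g['mount'])
        R,p=T[:3,:3],T[:3,3]
    else: R,p=np.array(g['attitude']),np.array(g['xyz'])
    g.update(f=f,R=R,p=p); 
    v,u=np.mgrid[:420,:560]; d=g['depth']
    c=np.stack([(u-g['cx'])/f*d,(v-g['cy'])/f*d,d],-1)
    g['P']=c@R.T+p; return g
def save(g,n,box=None,k=1):
    im=g['frame'][:,:,::-1]
    if box: im=im[box[1]:box[3],box[0]:box[2]]
    cv2.imwrite('pics/'+n,cv2.resize(im,None,fx=k,fy=k,interpolation=cv2.INTER_CUBIC))
E
python3 - <<'E'
from h import *
s=get_state();print({k:np.round(v,3).tolist() for k,v in s.items()})
for n in('scene','top'):
    g=look(n);save(g,n+'1.png',None,1.4);print(n,g['p'],g['R'].round(2).tolist(),g['f'])
    np.savez(n+'1.npz',P=g['P'],f=g['frame'])
E
```

```text
pics
{'time': 0.0, 'joints': [-1.25, 0.379, 1.735, -0.0, 1.029, -0.033], 'qvel': [0.001, 0.001, -0.002, -0.001, -0.0, -0.0], 'tau': [0.001, -76.374, -43.437, 0.065, 0.042, -0.0], 'position': [0.242, -0.656, 0.232], 'tcp_rot': [[0.938, 0.346, -0.0], [0.346, -0.938, 0.001], [0.0, -0.001, -1.0]], 'contact_force': [-0.387, -0.383, -0.052], 'moment': [-0.025, 0.041, 0.019], 'finger_force': 0.0, 'width': 0.091}
scene [ 1.08960487 -0.19051296  0.99656593] [[0.27, 0.79, -0.55], [0.96, -0.22, 0.15], [-0.0, -0.57, -0.82]] 399.6521871676225
top [ 0.39762671 -0.01606129  1.16386678] [[0.02, -1.0, 0.09], [-1.0, -0.02, 0.01], [-0.01, -0.09, -1.0]] 457.858322708883
```

View pics/scene1.png

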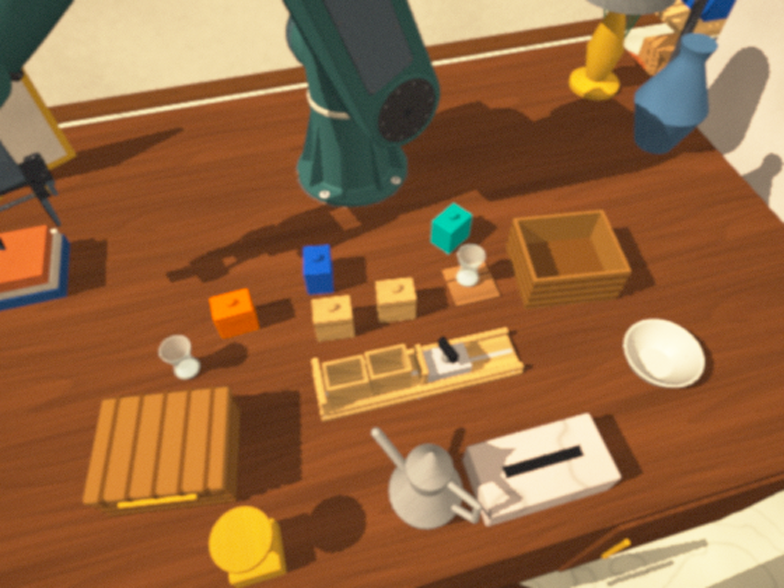

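View pics/top1.png

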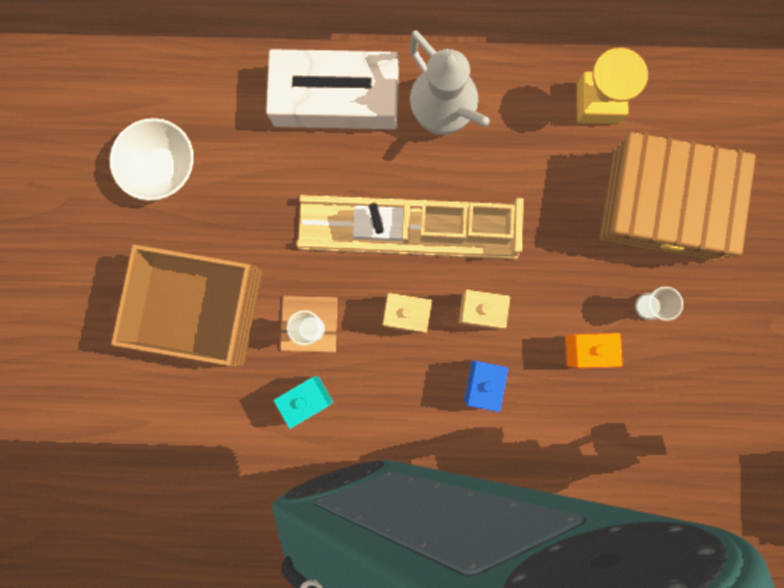

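The top view shows these candidates for a full box, in original pixels: light wood at (291,223) and (346,221), blue (348,276), orange (427,250) and turquoise (217,287). Only the two light-wood ones match. In the rack there are two empties at (317,157) and (350,157), and the knob is at (269,156). The bin is at (133,217) and the cups are at (218,233) and (470,217).

```bash
cat >> h.py <<'E'
def blobs(P,m,amin=60):
    n,l,st,c=cv2.connectedComponentsWithStats(m.astype(np.uint8),connectivity=4); out=[]
    for i in range(1,n):
        if st[i,4]<amin: continue
        q=P[l==i]; r=cv2.minAreaRect((q[:,:2]*1000).astype(np.float32))
        out.append((np.round(c[i]).astype(int).tolist(),int(st[i,4]),np.round(r[0],1).tolist(),np.round(r[1],1).tolist(),round(r[2],1),round(float(np.median(q[:,2]))*1000,1)))
    return out
E
python3 - <<'E'
from h import *
import bench
print([k for k in dir(bench) if not k.startswith('__')], getattr(bench,'tip_extent',None))
z=np.load('top1.npz');P,f=z['P'],z['f'];Z=P[...,2]
hsv=cv2.cvtColor(f,cv2.COLOR_RGB2HSV)
print([ (c,hsv[c[1],c[0]].tolist(),P[c[1],c[0]].round(3).tolist()) for c in [(284,223),(340,221),(232,165),(269,156),(280,80),(320,60),(218,233)]])
for lo,hi in((.066,.08),(.09,.112),(.018,.031),(.035,.052),(.056,.066),(.08,.092)):
    print(lo,hi)
    for b in blobs(P,(Z>lo)&(Z<hi)): print(b)
print(f'kettle/tissue zmax')
for x0,x1,y0,y1 in((180,290,30,98),(290,350,15,100)):
    print(np.percentile(Z[y0:y1,x0:x1],99))
    q=P[y0:y1,x0:x1]; q=q[q[...,2]>.05]; print(q.min(0).round(3),q.max(0).round(3))
E
```

```text
['Unreachable', 'close_job', 'get_state', 'grab_frame', 'tip_extent'] 0.019
[((284, 223), [17, 132, 203], [0.455, 0.003, 0.073]), ((340, 221), [17, 132, 215], [0.462, -0.13, 0.077]), ((232, 165), [23, 118, 245], [0.603, 0.141, 0.011]), ((269, 156), [150, 14, 56], [0.612, 0.043, 0.09]), ((280, 80), [15, 55, 205], [0.806, 0.022, 0.072]), ((320, 60), [19, 38, 167], [0.815, -0.07, 0.175]), ((218, 233), [24, 22, 241], [0.429, 0.17, 0.013])]
0.066 0.08
([237, 59], 4151, [859.4, 130.0], [229.9, 121.1], 90.0, 70.1)
([300, 43], 60, [900.4, -25.6], [33.3, 11.5], 38.4, 72.2)
([309, 78], 179, [820.5, -47.1], [99.8, 40.8], 45.2, 72.8)
([440, 135], 125, [681.8, -370.4], [8.2, 172.4], 82.4, 71.0)
([370, 160], 204, [611.4, -201.4], [12.4, 93.4], 88.9, 72.9)
([94, 211], 168, [473.6, 458.3], [7.1, 156.7], 79.5, 72.3)
([480, 215], 106, [482.4, -456.5], [48.1, 33.6], 7.6, 74.4)
([347, 220], 704, [465.0, -146.0], [75.9, 56.0], 82.9, 73.6)
([291, 223], 697, [455.7, -12.4], [75.5, 56.1], 82.1, 73.7)
([214, 233], 76, [424.9, 165.7], [44.9, 33.5], 7.3, 74.2)
([427, 250], 722, [399.3, -337.0], [55.6, 76.6], 3
[... 1374 characters left out ...]
, 217], 61, [481.4, -455.7], [34.3, 22.4], 3.8, 44.0)
0.056 0.066
([309, 81], 151, [817.6, -49.1], [109.0, 48.9], 52.0, 60.7)
0.08 0.092
([315, 74], 200, [827.7, -64.9], [90.5, 59.9], 74.0, 86.4)
([268, 155], 139, [616.6, 44.8], [52.1, 15.7], 16.7, 87.0)
([317, 157], 239, [614.6, -71.6], [76.1, 56.5], 88.5, 85.2)
([351, 157], 255, [615.4, -152.3], [76.4, 57.0], 87.7, 85.4)
([90, 220], 114, [451.1, 462.8], [6.1, 111.0], 82.0, 85.6)
([479, 216], 97, [480.3, -452.4], [54.6, 47.3], 2.9, 83.1)
([210, 237], 67, [416.5, 174.2], [51.5, 18.9], 31.0, 88.1)
kettle/tissue zmax
0.07577917126697317
[ 0.398 -0.016  0.05 ] [0.922 0.245 1.164]
0.20877210154039852
[ 0.398 -0.138  0.05 ] [ 0.917 -0.008  1.164]
```

```bash
python3 - <<'E'
from h import *
g=look('top');save(g,'crop1.png',(190,130,390,310),4)
E
```

```text
(no output)
```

View pics/crop1.png

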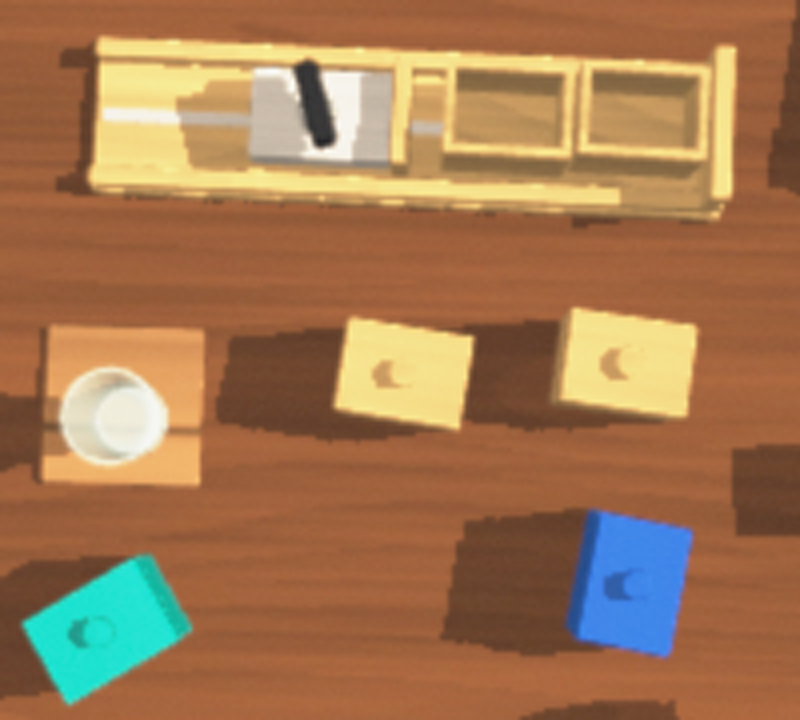

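The crop shows two plain light-wood lidded boxes at crop (405,373) and (630,362). The knob bar is at (315,103), the two open empties are at (510,110) and (645,110), and the blue and turquoise look-alikes stand clear. Measured sizes and heights agree with the given ones, so I'm moving to the knob.

send_rows --plan "0 0 0 0 0 0.76 -1; 0.9 -0.9 0 0 0 0 -1; 0.9 -0.9 0 0 0 0 -1; 0.9 -0.9 0 0 0 0 -1; 0.9 -0.9 0 0 0 0 -1"

```text
time: 0.57
position: [0.315, -0.5204, 0.2326]
tcp_rot: [[0.958, 0.288, -0.0], [0.288, -0.958, 0.0], [-0.0, -0.0, -1.0]]
contact_force: [1.8, 0.5, -0.7]
width: 0.0911
finger_force: 0.0
```

send_rows --plan "0.9 -0.9 0 0 0 0 -1; 0.9 -0.9 0 0 0 0 -1; 0.9 -0.9 0 0 0 0 -1; 0.9 -0.9 0 0 0 0 -1; 0.9 -0.9 0 0 0 0 -1"

```text
time: 0.98
position: [0.4054, -0.3521, 0.2329]
tcp_rot: [[0.957, 0.289, -0.0], [0.289, -0.957, 0.0], [-0.0, -0.0, -1.0]]
contact_force: [0.3, -0.2, -0.6]
width: 0.0913
finger_force: 0.0
```

send_rows --plan "0.9 -0.9 0 0 0 0 -1; 0.9 -0.9 0 0 0 0 -1; 0.9 -0.9 0 0 0 0 -1; 0.9 -0.9 0 0 0 0 -1; 0.9 -0.9 0 0 0 0 -1"

```text
time: 1.4
position: [0.4957, -0.1838, 0.233]
tcp_rot: [[0.957, 0.289, 0.0], [0.289, -0.957, -0.0], [0.0, 0.0, -1.0]]
contact_force: [0.8, -0.5, -0.0]
width: 0.0912
finger_force: 0.0
```

send_rows --plan "0.9 -0.9 0 0 0 0 -1; 0.9 -0.9 0 0 0 0 -1; 0.9 -0.9 0 0 0 0 -1; 0.9 -0.9 0 0 0 0 -1; 0.9 -0.9 0 0 0 0 -1"

```text
time: 1.82
position: [0.586, -0.0154, 0.2329]
tcp_rot: [[0.957, 0.289, -0.0], [0.289, -0.957, -0.0], [-0.0, -0.0, -1.0]]
contact_force: [0.5, -0.2, 0.6]
width: 0.0913
finger_force: 0.0
```

```bash
cat >> h.py <<'E'
def rel(x,y,z,yaw=None):
    "remaining move to world target (mm, deg yaw of tool x): turn units, then shift units in the turned tool frame"
    s=get_state();R=np.array(s['tcp_rot']);y0=np.degrees(np.arctan2(R[1,0],R[0,0]))
    if yaw is None: yaw=y0
    t=np.radians(yaw);d=np.array([x,y,z])/1000-s['position']
    d=d@np.array([[np.cos(t),np.sin(t),0],[np.sin(t),-np.cos(t),0],[0,0,-1]]).T
    print('t',round(s['time'],2),'pos',np.round(np.array(s['position'])*1000,1),'yaw',round(y0,2),'tilt',R[:2,2].round(3),'w',round(s['width'],4),'F',np.round(s['contact_force'],1),
     '| turn',round(-np.radians(yaw-y0)/.08,2),'shift',(d/.03).round(2),flush=True)
E
python3 - <<'E'
from h import *
rel(616.6,44.8,80,16.7)
g=look('wrist');Z=g['P'][...,2];save(g,'w1.png')
for lo,hi in((.08,.095),(.035,.052),(.018,.031),(.066,.08)):
    print(lo);[print(b) for b in blobs(g['P'],(Z>lo)&(Z<hi),150)]
E
```

```text
t 1.82 pos [586.  -15.4 232.9] yaw 16.8 tilt [-0. -0.] w 0.0913 F [ 0.5 -0.2  0.6] | turn 0.02 shift [ 1.55 -1.63  5.1 ]
0.08
([427, 3], 166, [801.7, -86.6], [32.4, 9.2], 83.2, 83.2)
([232, 156], 828, [618.3, 44.2], [51.3, 16.4], 16.6, 88.7)
([339, 191], 1325, [616.3, -72.2], [76.9, 56.3], 88.1, 87.0)
([7, 206], 768, [489.1, 258.4], [91.7, 19.6], 2.1, 88.8)
([411, 211], 1400, [617.2, -152.9], [77.1, 56.0], 87.8, 86.9)
([245, 304], 180, [457.6, -12.7], [17.4, 16.6], 17.0, 84.8)
0.035
([385, 22], 602, [797.7, -76.8], [25.6, 97.0], 6.8, 48.0)
([241, 153], 2813, [618.7, 42.2], [88.0, 56.9], 88.9, 44.2)
([33, 193], 1147, [501.4, 266.0], [110.2, 52.5], 24.5, 43.1)
([345, 198], 282, [600.8, -85.8], [35.5, 73.9], 34.9, 43.8)
([414, 214], 363, [603.7, -172.4], [33.1, 66.4], 40.5, 44.0)
([554, 240], 213, [633.2, -362.4], [4.5, 29.8], 80.6, 42.6)
0.018
([281, 130], 3376, [658.3, -6.6], [384.5, 16.5], 88.1, 27.2)
([42, 187], 849, [504.3, 272.5], [125.2, 61.3], 30.2, 23.2)
([218, 181], 2143, [577.2, 32.9], [309.5, 12.6], 88.7, 27.0)
([335, 186], 998, [614.5, -77.4], [56.4, 43.2], 88.4, 18.7)
([402, 207], 704, [615.5, -165.9], [41.9, 44.1], 87.7, 18.9)
([548, 227], 385, [646.0, -364.5], [5.6, 55.7], 79.8, 23.1)
([393, 237], 212, [571.6, -171.1], [49.2, 9.4], 88.0, 27.2)
0.066
([406, 8], 686, [798.1, -76.0], [9.9, 60.8], 8.5, 71.9)
([284, 159], 193, [630.7, -7.6], [36.5, 10.3], 1.0, 66.5)
([17, 205], 1034, [491.8, 260.6], [97.5, 33.4], 11.4, 71.8)
([350, 203], 320, [600.6, -83.6], [36.5, 78.7], 33.4, 73.3)
([453, 208], 542, [627.7, -202.8], [65.0, 13.5], 2.1, 75.0)
([424, 221], 402, [601.7, -165.8], [37.0, 76.9], 34.4, 73.3)
([248, 305], 1597, [457.1, -12.8], [76.4, 55.5], 82.8, 75.1)
([345, 307], 994, [484.9, -129.8], [37.5, 63.8], 21.6, 74.9)
```

send_rows --plan "0.8 -0.8 0 0 0 0 0; 0.79 -0.8 0 0 0 0 0; 0 0 1 0 0 0 0; 0 0 1 0 0 0 0; 0 0 1 0 0 0 0"

```text
time: 2.28
position: [0.6175, 0.043, 0.142]
tcp_rot: [[0.957, 0.29, 0.001], [0.29, -0.957, 0.0], [0.001, 0.0, -1.0]]
contact_force: [0.8, -0.6, -1.2]
width: 0.0609
finger_force: 0.0
```

send_rows --plan "0 0 1 0 0 0 0; 0 0 1 0 0 0 0; 0 0 0.05 0 0 0 0; 0 0 0 0 0 0 0; 0 0 0 0 0 0 0"

```text
time: 2.7
position: [0.618, 0.0423, 0.0828]
tcp_rot: [[0.957, 0.289, 0.001], [0.289, -0.957, 0.0], [0.001, 0.0, -1.0]]
contact_force: [0.3, -0.9, -0.6]
width: 0.0458
finger_force: 0.0
```

```bash
python3 -c "
from h import *
rel(617.8,44.4,81,16.7)"
```

```text
t 2.7 pos [618.   42.3  82.8] yaw 16.79 tilt [0.001 0.   ] w 0.0458 F [ 0.3 -0.9 -0.6] | turn 0.02 shift [ 0.01 -0.07  0.06]
```

send_rows --plan "0 -0.07 0.06 0 0 0 1; 0 0 0 0 0 0 1; 0 0 0 0 0 0 1; 0 0 0 0 0 0 1; 0 0 0 0 0 0 1" --grip_force 20

```text
time: 3.12
position: [0.6169, 0.0444, 0.0802]
tcp_rot: [[0.957, 0.289, 0.001], [0.289, -0.957, 0.0], [0.001, 0.0, -1.0]]
contact_force: [-2.4, 1.1, 7.4]
width: 0.0156
finger_force: 20.1
```

send_rows --plan "0 0 0 0 0 -0.6 1; 0 0 0 0 0 -0.8 1; 0 0 0 0 0 -0.8 1; 0 0 0 0 0 -0.8 1; 0 0 0 0 0 -0.8 1"

```text
time: 3.53
position: [0.6169, 0.0445, 0.0802]
tcp_rot: [[0.825, 0.565, 0.0], [0.565, -0.825, 0.0], [0.0, 0.0, -1.0]]
contact_force: [-2.8, 2.0, 4.7]
width: 0.0158
finger_force: 20.1
```

```bash
python3 -c "
from h import *
rel(617.8,44.4,81,88.5);print(get_state()['finger_force'],get_state()['moment'])"
```

```text
t 3.53 pos [616.9  44.5  80.2] yaw 34.38 tilt [0. 0.] w 0.0158 F [-2.8  2.   4.7] | turn -11.81 shift [-0.    0.03 -0.03]
20.078272151586134 [ 0.23998404  0.35787799 -0.01162211]
```

send_rows --plan "0 0 0 0 0 -1 1; 0 0 0 0 0 -1 1; 0 0 0 0 0 -1 1; 0 0 0 0 0 -1 1; 0 0 0 0 0 -1 1"

```text
time: 3.95
position: [0.6168, 0.0445, 0.0802]
tcp_rot: [[0.54, 0.842, 0.0], [0.842, -0.54, 0.0], [0.0, 0.0, -1.0]]
contact_force: [-2.7, 1.5, 6.7]
width: 0.0159
finger_force: 20.1
```

send_rows --plan "0 0 0 0 0 -1 1; 0 0 0 0 0 -1 1; 0 0 0 0 0 -1 1; 0 0 0 0 0 -1 1; 0 0 0 0 0 -1 1"

```text
time: 4.37
position: [0.6168, 0.0446, 0.0802]
tcp_rot: [[0.169, 0.986, 0.0], [0.986, -0.169, 0.0], [0.0, -0.0, -1.0]]
contact_force: [-3.1, 2.1, 6.7]
width: 0.0156
finger_force: 20.1
```

send_rows --plan "0 0 0 0 0 -1 1; 0 0 0 0 0 -0.4 1; 0 0 0 0 0 0 1; 0 0 0 0 0 0 1; 0 0 0 0 0 0 1"

```text
time: 4.78
position: [0.6168, 0.0446, 0.0802]
tcp_rot: [[0.062, 0.998, -0.0], [0.998, -0.062, 0.0], [0.0, -0.0, -1.0]]
contact_force: [-3.8, 1.7, 7.6]
width: 0.0159
finger_force: 20.1
```

```bash
python3 -c "
from h import *
rel(617.8,44.4,81,88.5);print(get_state()['finger_force'],get_state()['moment'])"
```

```text
t 4.78 pos [616.8  44.6  80.2] yaw 86.45 tilt [-0.  0.] w 0.0159 F [-3.8  1.7  7.6] | turn -0.45 shift [-0.    0.03 -0.03]
20.10116886038304 [0.41618335 0.526844   0.04905606]
```

send_rows --plan "0 0 0 0 0 0 -0.3; 0 0 0 0 0 0 -0.3; 0 0 0 0 0 0 -0.3; 0 0 -1 0 0 0 -0.3; 0 0 -1 0 0 0 -1"

```text
time: 5.2
position: [0.6153, 0.0443, 0.1387]
tcp_rot: [[0.062, 0.998, -0.004], [0.998, -0.062, -0.0], [-0.0, -0.004, -1.0]]
contact_force: [0.4, 0.4, 1.1]
width: 0.0463
finger_force: 0.0
```

send_rows --plan "0 0 -1 0 0 -0.36 -1; -0.97 0.03 0 0 0 0 -1; -0.97 0.02 0 0 0 0 -1; -0.97 0.02 0 0 0 0 -1; -0.97 0.02 0 0 0 0 -1"

```text
time: 5.62
position: [0.6153, -0.0732, 0.1698]
tcp_rot: [[0.033, 0.999, 0.0], [0.999, -0.033, -0.0], [-0.0, 0.0, -1.0]]
contact_force: [0.4, -0.3, -0.8]
width: 0.0797
finger_force: 0.0
```

```bash
python3 - <<'E'
from h import *
rel(616,-72.1,60,88.2)
g=look('wrist');Z=g['P'][...,2]
[print(b) for b in blobs(g['P'],(Z>.08)&(Z<.095),200)]
g=look('top');Z=g['P'][...,2];print('top')
for lo,hi in((.066,.08),(.08,.092)):[print(b) for b in blobs(g['P'],(Z>lo)&(Z<hi)&(g['P'][...,1]>-.3)&(g['P'][...,0]<.7),100)]
E
```

```text
t 5.62 pos [615.3 -73.2 169.8] yaw 88.14 tilt [ 0. -0.] w 0.0797 F [ 0.4 -0.3 -0.8] | turn -0.01 shift [0.04 0.02 3.66]
([276, 67], 1593, [618.8, 43.9], [52.1, 15.6], 87.4, 88.9)
([80, 152], 440, [458.2, -13.1], [16.7, 17.8], 89.0, 84.9)
([516, 192], 2251, [815.0, -59.1], [90.6, 28.5], 64.4, 87.5)
([279, 215], 2048, [616.6, -72.3], [76.4, 56.2], 88.2, 87.2)
top
([370, 162], 171, [611.5, -201.2], [12.7, 93.3], 87.4, 73.2)
([94, 212], 172, [472.5, 456.6], [8.8, 158.0], 81.9, 73.4)
([215, 287], 727, [299.5, 162.8], [56.0, 76.3], 31.9, 73.9)
([268, 155], 145, [616.6, 44.4], [51.4, 16.0], 86.8, 86.8)
([91, 217], 113, [455.4, 461.0], [3.8, 120.3], 81.6, 86.2)
```

send_rows --plan "0.04 0.02 0.9 0 0 0 -1; 0 0 0.9 0 0 0 -1; 0 0 0.9 0 0 0 -1; 0 0 0.9 0 0 0 -1; 0 0 0.05 0 0 0 -1"

```text
time: 6.13
position: [0.6133, -0.07, 0.0557]
tcp_rot: [[0.033, 0.999, -0.006], [0.999, -0.033, 0.001], [0.001, -0.006, -1.0]]
contact_force: [-1.5, 0.2, 0.2]
width: 0.0912
finger_force: 0.0
```

send_rows --plan "0 0 0 0 0 0 1; 0 0 0 0 0 0 1; 0 0 0 0 0 0 1; 0 0 0 0 0 0 1; 0 0 0 0 0 0 1" --grip_force 12

```text
time: 6.55
position: [0.6169, -0.0709, 0.0614]
tcp_rot: [[0.033, 0.999, 0.002], [0.999, -0.033, -0.0], [-0.0, 0.002, -1.0]]
contact_force: [0.4, -0.4, -0.1]
width: 0.0609
finger_force: 0.0
```

send_rows --plan "0 0 -0.6 0 0 0 1; 0 0 -1 0 0 0 1; 0 0 -1 0 0 0 1; 0 0 -1 0 0 0 1; 0 0 -1 0 0 0 1"

```text
time: 6.97
position: [0.616, -0.0708, 0.2001]
tcp_rot: [[0.033, 0.999, 0.0], [0.999, -0.033, -0.0], [-0.0, 0.0, -1.0]]
contact_force: [0.6, -0.2, -1.4]
width: 0.0558
finger_force: 12.0
```

```bash
python3 -c "
from h import *
rel(465.5,409,66,81.5);print(get_state()['finger_force'])"
```

```text
t 6.97 pos [616.  -70.8 200.1] yaw 88.1 tilt [ 0. -0.] w 0.0558 F [ 0.6 -0.2 -1.4] | turn 1.44 shift [15.08 -7.32  4.47]
11.998652815818787
```

send_rows --plan "0 0 0 0 0 1 1; 0 0 0 0 0 0.44 1; 1 -0.49 0 0 0 0 1; 1 -0.49 0 0 0 0 1; 1 -0.49 0 0 0 0 1"

```text
time: 7.38
position: [0.5853, 0.0254, 0.1987]
tcp_rot: [[0.149, 0.989, 0.001], [0.989, -0.149, 0.0], [0.0, 0.001, -1.0]]
contact_force: [0.3, 1.1, -0.8]
width: 0.0557
finger_force: 12.0
```

send_rows --plan "1 -0.49 0 0 0 0 1; 1 -0.49 0 0 0 0 1; 1 -0.49 0 0 0 0 1; 1 -0.49 0 0 0 0 1; 1 -0.49 0 0 0 0 1"

```text
time: 7.8
position: [0.5346, 0.1853, 0.1988]
tcp_rot: [[0.148, 0.989, 0.001], [0.989, -0.148, 0.0], [0.0, 0.001, -1.0]]
contact_force: [0.4, 0.2, -0.9]
width: 0.0562
finger_force: 12.0
```

send_rows --plan "1 -0.49 0 0 0 0 1; 1 -0.49 0 0 0 0 1; 1 -0.49 0 0 0 0 1; 1 -0.49 0 0 0 0 1; 1 -0.49 0 0 0 0 1"

```text
time: 8.22
position: [0.484, 0.3446, 0.1988]
tcp_rot: [[0.148, 0.989, 0.001], [0.989, -0.148, 0.0], [0.001, 0.001, -1.0]]
contact_force: [0.4, 0.2, -1.7]
width: 0.056
finger_force: 12.0
```

send_rows --plan "1 -0.49 0 0 0 0 1; 1 -0.49 0 0 0 0 1; 0 0 0 0 0 0 1; 0 0 0 0 0 0 1; 0 0 0 0 0 0 1"

```text
time: 8.63
position: [0.4644, 0.4065, 0.1984]
tcp_rot: [[0.147, 0.989, 0.0], [0.989, -0.147, -0.0], [-0.0, 0.0, -1.0]]
contact_force: [-0.3, -0.8, -1.9]
width: 0.0559
finger_force: 12.0
```

```bash
python3 -c "
from h import *
rel(465.5,409,75,81.5);print(get_state()['finger_force'])
g=look('wrist');Z=g['P'][...,2];save(g,'w2.png')
[print(b) for b in blobs(g['P'],(Z>.09)&(Z<.108),200)]
print('box top z',[b for b in blobs(g['P'],(Z>.16)&(Z<.3),200)])"
```

```text
t 8.63 pos [464.4 406.5 198.4] yaw 81.54 tilt [ 0. -0.] w 0.0559 F [-0.3 -0.8 -1.9] | turn 0.01 shift [0.09 0.02 4.11]
11.998579502105713
([280, 178], 4061, [468.3, 415.4], [101.6, 173.3], 81.5, 100.9)
box top z [([280, 295], 65385, [466.1, 408.0], [74.7, 162.6], 81.3, 278.5), ([468, 406], 4182, [521.2, 381.7], [38.1, 51.9], 26.7, 282.8)]
```

View pics/w2.png

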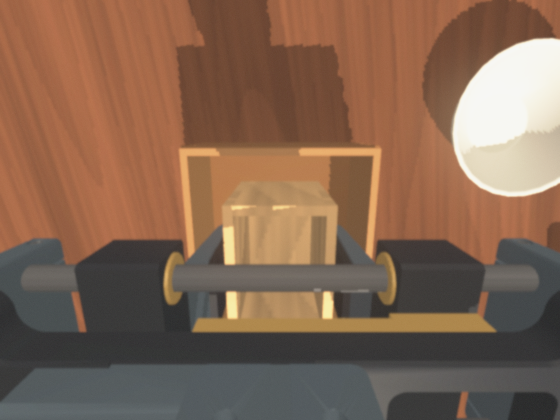

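The wrist view shows the empty gripped square at (280,250), above the bin's inner area.

send_rows --plan "0 0 0.9 0 0 0 1; 0 0 0.9 0 0 0 1; 0 0 0.9 0 0 0 1; 0 0 0.9 0 0 0 1; 0 0 0.5 0 0 0 1"

```text
time: 9.1
position: [0.4641, 0.4049, 0.0727]
tcp_rot: [[0.149, 0.989, -0.002], [0.989, -0.149, -0.002], [-0.002, -0.002, -1.0]]
contact_force: [-0.2, -1.1, -1.6]
width: 0.0561
finger_force: 12.0
```

send_rows --plan "0 0 0 0 0 0 1; 0 0 0 0 0 0 -0.8; 0 0 0 0 0 0 -0.8; 0 0 0 0 0 0 -0.8; 0 0 0 0 0 0 -0.8"

```text
time: 9.52
position: [0.4653, 0.4073, 0.0767]
tcp_rot: [[0.148, 0.989, 0.002], [0.989, -0.148, 0.001], [0.002, 0.001, -1.0]]
contact_force: [-0.2, 0.7, -0.9]
width: 0.0797
finger_force: 0.0
```

send_rows --plan "0 0 -0.5 0 0 0 -0.8; 0 0 -1 0 0 0 -0.8; 0 0 -1 0 0 0 -0.8; 0 0 -1 0 0 0 -0.8; 0 0 -1 0 0 0 -0.8"

```text
time: 9.93
position: [0.4645, 0.4068, 0.2133]
tcp_rot: [[0.148, 0.989, 0.001], [0.989, -0.148, 0.001], [0.001, 0.001, -1.0]]
contact_force: [-0.2, 0.6, -0.2]
width: 0.0819
finger_force: 0.0
```

```bash
python3 -c "
from h import *
rel(616,-152.6,60,88.2)
g=look('wrist');Z=g['P'][...,2]
[print(b) for b in blobs(g['P'],(Z>.068)&(Z<.088),200)]"
```

```text
t 9.93 pos [464.5 406.8 213.3] yaw 81.52 tilt [0.001 0.001] w 0.0819 F [-0.2  0.6 -0.2] | turn -1.46 shift [-18.48   5.63   5.11]
([201, 188], 373, [390.7, 432.8], [70.9, 1.1], 81.4, 78.8)
([358, 189], 379, [547.0, 409.0], [71.4, 1.1], 81.6, 78.9)
([279, 207], 1591, [465.8, 403.7], [76.6, 56.1], 81.6, 81.0)
([258, 315], 852, [449.3, 289.9], [41.5, 159.3], 80.7, 75.9)
```

send_rows --plan "0 0 0 0 0 -1 -1; 0 0 0 0 0 -0.46 -1; -1 0.3 0 0 0 0 -1; -1 0.3 0 0 0 0 -1; -1 0.3 0 0 0 0 -1"

```text
time: 10.4
position: [0.4888, 0.3152, 0.2115]
tcp_rot: [[0.03, 1.0, 0.001], [1.0, -0.03, 0.001], [0.001, 0.001, -1.0]]
contact_force: [0.3, 0.3, 0.0]
width: 0.0913
finger_force: 0.0
```

send_rows --plan "-1 0.3 0 0 0 0 -1; -1 0.3 0 0 0 0 -1; -1 0.3 0 0 0 0 -1; -1 0.3 0 0 0 0 -1; -1 0.3 0 0 0 0 -1"

```text
time: 10.82
position: [0.5293, 0.1633, 0.2116]
tcp_rot: [[0.031, 1.0, 0.002], [1.0, -0.031, 0.0], [0.0, 0.002, -1.0]]
contact_force: [-0.4, 0.5, -0.0]
width: 0.0912
finger_force: 0.0
```

send_rows --plan "-1 0.3 0 0 0 0 -1; -1 0.3 0 0 0 0 -1; -1 0.3 0 0 0 0 -1; -1 0.3 0 0 0 0 -1; -1 0.3 0 0 0 0 -1"

```text
time: 11.23
position: [0.5696, 0.0118, 0.2116]
tcp_rot: [[0.031, 1.0, 0.002], [1.0, -0.031, -0.0], [0.0, 0.002, -1.0]]
contact_force: [-0.1, 0.1, -0.5]
width: 0.0915
finger_force: 0.0
```

send_rows --plan "-1 0.3 0 0 0 0 -1; -1 0.3 0 0 0 0 -1; -1 0.3 0 0 0 0 -1; -1 0.3 0 0 0 0 -1; -0.9 0.3 0 0 0 0 -1"

```text
time: 11.65
position: [0.6099, -0.1369, 0.2117]
tcp_rot: [[0.032, 0.999, 0.001], [0.999, -0.032, -0.0], [-0.0, 0.001, -1.0]]
contact_force: [0.9, 1.1, 0.0]
width: 0.0911
finger_force: 0.0
```

```bash
python3 -c "
from h import *
rel(616,-152.6,60,88.2)
g=look('wrist');Z=g['P'][...,2]
[print(b) for b in blobs(g['P'],(Z>.066)&(Z<.095),200)]"
```

```text
t 11.65 pos [ 609.9 -136.9  211.7] yaw 88.18 tilt [ 0.001 -0.   ] w 0.0911 F [0.9 1.1 0. ] | turn -0.0 shift [-0.52  0.22  5.06]
([280, 18], 681, [617.8, 28.7], [22.3, 15.7], 86.2, 88.6)
([521, 16], 2514, [835.9, 26.9], [26.9, 69.8], 88.4, 71.3)
([109, 76], 5724, [458.1, -13.0], [76.1, 57.0], 81.8, 75.2)
([298, 68], 214, [633.6, -8.6], [10.4, 30.1], 88.0, 66.7)
([493, 121], 3803, [829.9, -69.2], [105.5, 73.7], 87.5, 81.7)
([141, 213], 3807, [467.3, -146.8], [76.5, 56.1], 82.8, 75.1)
([285, 230], 2538, [615.0, -159.1], [88.9, 93.2], 88.1, 84.5)
([26, 221], 2465, [346.5, -152.7], [56.1, 58.4], 81.0, 75.0)
([401, 399], 207, [748.6, -380.7], [8.0, 34.9], 77.3, 82.0)
```

send_rows --plan "-0.52 0.22 1 0 0 0 -1; 0 0 1 0 0 0 -1; 0 0 1 0 0 0 -1; 0 0 1 0 0 0 -1; 0 0 1 0 0 0 -1"

```text
time: 12.12
position: [0.6161, -0.151, 0.0602]
tcp_rot: [[0.032, 1.0, 0.001], [1.0, -0.032, -0.0], [-0.0, 0.001, -1.0]]
contact_force: [-0.3, -0.4, -0.2]
width: 0.0909
finger_force: 0.0
```

send_rows --plan "0 0 0.06 0 0 0 1; 0 0 0 0 0 0 1; 0 0 0 0 0 0 1; 0 0 0 0 0 0 1; 0 0 0 0 0 0 1"

```text
time: 12.53
position: [0.6169, -0.1511, 0.0605]
tcp_rot: [[0.031, 1.0, 0.003], [1.0, -0.031, -0.001], [-0.001, 0.003, -1.0]]
contact_force: [0.5, 0.2, 0.6]
width: 0.0605
finger_force: 0.0
```

send_rows --plan "0 0 0 0 0 0 1; 0 0 0 0 0 0 1; 0 0 -0.6 0 0 0 1; 0 0 -1 0 0 0 1; 0 0 -1 0 0 0 1"

```text
time: 12.95
position: [0.6151, -0.1507, 0.1372]
tcp_rot: [[0.031, 1.0, -0.001], [1.0, -0.031, 0.0], [0.0, -0.001, -1.0]]
contact_force: [-0.1, 0.4, -0.5]
width: 0.0557
finger_force: 12.0
```

send_rows --plan "0 0 -1 0 0 0 1; 0 0 -1 0 0 0 1; 0 0 -0.4 0 0 0 1; 0 0 0 0 0 1 1; 0 0 0 0 0 0.46 1"

```text
time: 13.37
position: [0.6161, -0.1509, 0.2095]
tcp_rot: [[0.152, 0.988, 0.002], [0.988, -0.152, -0.001], [-0.0, 0.002, -1.0]]
contact_force: [-0.8, 0.5, -1.1]
width: 0.0561
finger_force: 12.0
```

```bash
python3 -c "
from h import *
rel(452.5,322,66,81.5);print(get_state()['finger_force'])"
```

```text
t 13.37 pos [ 616.1 -150.9  209.5] yaw 81.27 tilt [ 0.002 -0.001] w 0.0561 F [-0.8  0.5 -1.1] | turn -0.05 shift [14.79 -7.72  4.78]
11.996363997459412
```

send_rows --plan "1 -0.52 0 0 0 0 1; 1 -0.52 0 0 0 0 1; 1 -0.52 0 0 0 0 1; 1 -0.52 0 0 0 0 1; 1 -0.52 0 0 0 0 1"

```text
time: 13.78
position: [0.5597, 0.0103, 0.208]
tcp_rot: [[0.148, 0.989, -0.0], [0.989, -0.148, 0.0], [0.0, -0.0, -1.0]]
contact_force: [-0.2, 0.0, -1.9]
width: 0.0561
finger_force: 12.0
```

send_rows --plan "1 -0.52 0 0 0 0 1; 1 -0.52 0 0 0 0 1; 1 -0.52 0 0 0 0 1; 1 -0.52 0 0 0 0 1; 1 -0.52 0 0 0 0 1"

```text
time: 14.2
position: [0.5047, 0.1703, 0.2082]
tcp_rot: [[0.148, 0.989, -0.0], [0.989, -0.148, 0.0], [0.0, -0.0, -1.0]]
contact_force: [0.4, 0.3, -0.7]
width: 0.0558
finger_force: 12.0
```

send_rows --plan "1 -0.52 0 0 0 0 1; 1 -0.52 0 0 0 0 1; 1 -0.52 0 0 0 0 1; 1 -0.52 0 0 0 0 1; 0.8 -0.44 0 0 0 0 1"

```text
time: 14.62
position: [0.4511, 0.3243, 0.2081]
tcp_rot: [[0.147, 0.989, -0.0], [0.989, -0.147, 0.0], [0.0, -0.0, -1.0]]
contact_force: [0.5, -0.1, -0.5]
width: 0.0564
finger_force: 12.0
```

send_rows --plan "0 0 0 0 0 0 1; 0 0 0 0 0 0 1; 0 0 0.9 0 0 0 1; 0 0 0 0 0 0 1; 0 0 0 0 0 0 1"

```text
time: 15.03
position: [0.4517, 0.3212, 0.1804]
tcp_rot: [[0.148, 0.989, -0.002], [0.989, -0.148, -0.002], [-0.002, -0.002, -1.0]]
contact_force: [0.3, -0.7, 0.1]
width: 0.0561
finger_force: 12.0
```

```bash
python3 -c "
from h import *
rel(452.5,322,66,81.5);print(get_state()['finger_force'])
g=look('wrist');Z=g['P'][...,2]
[print(b) for b in blobs(g['P'],(Z>.066)&(Z<.12),200)]"
```

```text
t 15.03 pos [451.7 321.2 180.4] yaw 81.46 tilt [-0.002 -0.002] w 0.0561 F [ 0.3 -0.7  0.1] | turn -0.01 shift [0.03 0.02 3.81]
11.99675515294075
([280, 103], 14075, [461.7, 373.6], [182.6, 171.1], 81.4, 96.3)
([279, 110], 2417, [465.8, 403.8], [75.8, 56.1], 81.5, 81.1)
```

send_rows --plan "0 0 0.9 0 0 0 1; 0 0 0.9 0 0 0 1; 0 0 0.9 0 0 0 1; 0 0 0.9 0 0 0 1; 0 0 0 0 0 0 1"

```text
time: 15.5
position: [0.4507, 0.3208, 0.0703]
tcp_rot: [[0.148, 0.989, -0.004], [0.989, -0.148, -0.003], [-0.003, -0.004, -1.0]]
contact_force: [-1.7, -0.9, -2.4]
width: 0.0561
finger_force: 12.0
```

send_rows --plan "0 0 0 0 0 0 1; 0 0 0 0 0 0 -0.8; 0 0 0 0 0 0 -0.8; 0 0 0 0 0 0 -0.8; 0 0 0 0 0 0 -0.8"

```text
time: 15.92
position: [0.4529, 0.3229, 0.0747]
tcp_rot: [[0.148, 0.989, 0.002], [0.989, -0.148, 0.001], [0.001, 0.001, -1.0]]
contact_force: [-0.2, 0.1, -0.7]
width: 0.0798
finger_force: 0.0
```

send_rows --plan "0 0 -0.5 0 0 0 -0.8; 0 0 -1 0 0 0 -0.8; 0 0 -1 0 0 0 -0.8; 0 0 -1 0 0 0 -0.8; 0 0 -1 0 0 0 -0.8"

```text
time: 16.33
position: [0.4521, 0.3224, 0.2104]
tcp_rot: [[0.148, 0.989, 0.001], [0.989, -0.148, 0.0], [0.0, 0.0, -1.0]]
contact_force: [0.2, 0.1, -0.0]
width: 0.0819
finger_force: 0.0
```

```bash
python3 - <<'E'
from h import *
rel(457,-12.7,45,82.4)
g=look('wrist');Z=g['P'][...,2]
[print(b) for b in blobs(g['P'],(Z>.066)&(Z<.088),300)]
g=look('top');Z=g['P'][...,2];print('top')
for lo,hi in((.066,.08),):[print(b) for b in blobs(g['P'],(Z>lo)&(Z<hi)&(g['P'][...,1]>-.45)&(g['P'][...,0]<.7),100)]
E
```

```text
t 16.33 pos [452.1 322.4 210.4] yaw 81.51 tilt [0.001 0.   ] w 0.0819 F [ 0.2  0.1 -0. ] | turn -0.19 shift [-11.05   1.64   5.51]
([280, 110], 3220, [462.7, 379.5], [159.0, 159.2], 81.5, 77.7)
([279, 114], 1853, [465.9, 404.2], [75.5, 56.1], 81.4, 81.2)
([281, 206], 1645, [455.7, 320.9], [76.4, 56.1], 81.7, 80.9)
([279, 252], 1089, [446.5, 271.6], [1.9, 142.9], 81.6, 77.3)
top
([370, 160], 207, [611.7, -201.2], [12.3, 93.9], 88.7, 72.9)
([347, 220], 709, [465.1, -145.9], [75.9, 56.2], 83.0, 73.4)
([291, 223], 699, [455.7, -12.4], [75.5, 55.8], 82.1, 73.7)
([427, 250], 724, [399.4, -337.0], [55.6, 77.4], 3.5, 73.4)
([348, 276], 733, [334.3, -150.9], [56.2, 76.1], 79.9, 73.4)
([215, 287], 735, [299.2, 163.1], [55.9, 77.0], 31.8, 73.7)
```

send_rows --plan "0 0 0 0 0 -0.19 -1; -1 0.15 0 0 0 0 -1; -1 0.15 0 0 0 0 -1; -1 0.15 0 0 0 0 -1; -1 0.15 0 0 0 0 -1"

```text
time: 16.85
position: [0.4532, 0.1997, 0.2071]
tcp_rot: [[0.131, 0.991, -0.002], [0.991, -0.131, -0.001], [-0.001, -0.002, -1.0]]
contact_force: [0.7, -0.1, 1.2]
width: 0.0914
finger_force: 0.0
```

send_rows --plan "-1 0.15 0 0 0 0 -1; -1 0.15 0 0 0 0 -1; -1 0.15 0 0 0 0 -1; -1 0.15 0 0 0 0 -1; -1 0.15 0 0 0 0 -1"

```text
time: 17.27
position: [0.4556, 0.048, 0.2073]
tcp_rot: [[0.132, 0.991, -0.002], [0.991, -0.132, -0.0], [-0.0, -0.002, -1.0]]
contact_force: [1.0, 0.5, 0.5]
width: 0.0914
finger_force: 0.0
```

send_rows --plan "-1 0.15 0 0 0 0 -1; -1 0.15 0 0 0 0 -1; 0 0 0.5 0 0 0 -1; 0 0 0.5 0 0 0 -1; 0 0 0 0 0 0 -1"

```text
time: 17.68
position: [0.4554, -0.0116, 0.1753]
tcp_rot: [[0.133, 0.991, -0.005], [0.991, -0.133, 0.0], [-0.0, -0.005, -1.0]]
contact_force: [-0.6, 0.1, -0.7]
width: 0.0912
finger_force: 0.0
```

```bash
python3 - <<'E'
from h import *
rel(456.5,-12.6,45,82.3)
g=look('wrist');Z=g['P'][...,2]
[print(b) for b in blobs(g['P'],(Z>.066)&(Z<.088),300)]
E
```

```text
t 17.68 pos [455.4 -11.6 175.3] yaw 82.35 tilt [-0.005  0.   ] w 0.0912 F [-0.6  0.1 -0.7] | turn 0.01 shift [-0.03  0.04  4.34]
([58, 36], 6407, [302.2, 160.5], [56.2, 74.1], 31.9, 75.2)
([186, 14], 427, [410.3, 149.4], [11.4, 32.6], 19.7, 77.0)
([456, 125], 1081, [612.9, 43.4], [12.2, 52.5], 4.6, 79.0)
([281, 212], 5038, [457.5, -13.0], [76.3, 56.1], 82.2, 75.3)
([462, 183], 470, [623.1, -8.0], [11.3, 50.1], 88.9, 66.7)
([307, 309], 911, [470.5, -115.0], [14.3, 55.9], 82.3, 74.8)
```

send_rows --plan "-0.03 0.04 0.9 0 0 0 -1; 0 0 0.9 0 0 0 -1; 0 0 0.9 0 0 0 -1; 0 0 0.9 0 0 0 -1; 0 0 0.74 0 0 0 -1"

```text
time: 18.15
position: [0.4583, -0.0118, 0.0469]
tcp_rot: [[0.131, 0.991, -0.001], [0.991, -0.131, 0.0], [-0.0, -0.001, -1.0]]
contact_force: [-0.1, -0.5, -0.6]
width: 0.0911
finger_force: 0.0
```

send_rows --plan "0 0 0 0 0 0 1; 0 0 0 0 0 0 1; 0 0 0 0 0 0 1; 0 0 0 0 0 0 1; 0 0 0 0 0 0 1" --grip_force 25

```text
time: 18.57
position: [0.4593, -0.0122, 0.0495]
tcp_rot: [[0.132, 0.991, 0.002], [0.991, -0.132, -0.0], [0.0, 0.002, -1.0]]
contact_force: [-2.9, -0.2, 1.5]
width: 0.0607
finger_force: 1.2
```

send_rows --plan "0 0 0 0 0 0 1; 0 0 0 0 0 0 1; 0 0 0 0 0 0 1; 0 0 -0.6 0 0 0 1; 0 0 -1 0 0 0 1"

```text
time: 18.98
position: [0.457, -0.0121, 0.0952]
tcp_rot: [[0.133, 0.991, -0.004], [0.991, -0.133, 0.0], [-0.0, -0.004, -1.0]]
contact_force: [0.8, 0.3, -2.6]
width: 0.0562
finger_force: 25.0
```

send_rows --plan "0 0 -1 0 0 0 1; 0 0 -1 0 0 0 1; 0 0 -0.4 0 0 0 1; 0 0 0 0 0 -1 1; 0 0 0 0 0 -0.4 1"

```text
time: 19.4
position: [0.4592, -0.0123, 0.1698]
tcp_rot: [[0.017, 1.0, 0.003], [1.0, -0.017, -0.0], [-0.0, 0.003, -1.0]]
contact_force: [-0.5, 0.3, -2.7]
width: 0.056
finger_force: 25.0
```

```bash
python3 -c "
from h import *
rel(613,-155,58,88.7);print(get_state()['finger_force'])"
```

```text
t 19.4 pos [459.2 -12.3 169.8] yaw 89.04 tilt [ 0.003 -0.   ] w 0.056 F [-0.5  0.3 -2.7] | turn 0.07 shift [-4.64  5.23  3.73]
24.998595714569092
```

send_rows --plan "-0.77 0.87 0 0 0 0.07 1; -0.77 0.87 0 0 0 0 1; -0.77 0.87 0 0 0 0 1; -0.77 0.87 0 0 0 0 1; -0.77 0.87 0 0 0 0 1"

```text
time: 19.82
position: [0.5871, -0.1323, 0.1686]
tcp_rot: [[0.027, 1.0, 0.0], [1.0, -0.027, -0.0], [-0.0, 0.0, -1.0]]
contact_force: [-0.3, 0.3, -2.0]
width: 0.0561
finger_force: 25.0
```

send_rows --plan "-0.77 0.87 0 0 0 0 1; 0 0 0.8 0 0 0 1; 0 0 0.8 0 0 0 1; 0 0 0 0 0 0 1; 0 0 0 0 0 0 1"

```text
time: 20.23
position: [0.6107, -0.1545, 0.1197]
tcp_rot: [[0.027, 1.0, -0.002], [1.0, -0.027, 0.001], [0.001, -0.002, -1.0]]
contact_force: [0.2, 0.3, -2.1]
width: 0.0557
finger_force: 25.0
```

```bash
python3 -c "
from h import *
rel(613,-155,62,88.7);print(get_state()['finger_force'])
g=look('wrist');save(g,'w3.png')
"
```

```text
t 20.23 pos [ 610.7 -154.5  119.7] yaw 88.47 tilt [-0.002  0.001] w 0.0557 F [ 0.2  0.3 -2.1] | turn -0.05 shift [-0.01  0.08  1.92]
24.99975085258484
```

View pics/w3.png

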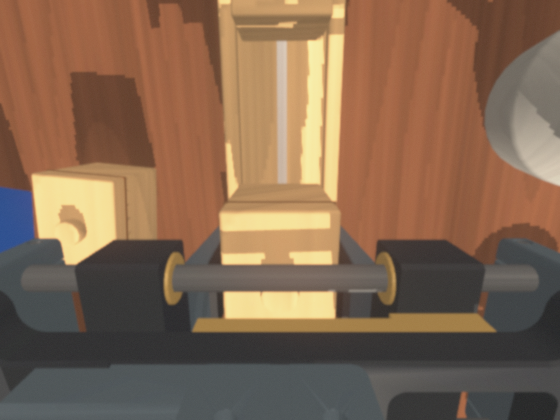

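The wrist view shows the lidded box at (280,260), lined up with the channel (lips at u≈232 and 333). The other full box is at (80,215).

send_rows --plan "0.04 0.06 0.5 0 0 0 1; 0 0 0.5 0 0 0 1; 0 0 0.5 0 0 0 1; 0 0 0.3 0 0 0 1; 0 0 0.1 0 0 0 1"

```text
time: 20.7
position: [0.6121, -0.1532, 0.0611]
tcp_rot: [[0.026, 1.0, -0.003], [1.0, -0.026, 0.001], [0.001, -0.004, -1.0]]
contact_force: [-18.0, 4.4, 37.2]
width: 0.0556
finger_force: 25.0
```

send_rows --plan "0 0 0 0 0 0 1; 0 0 0 0 0 0 1; 0 0 0 0 0 0 1; 0 0 0 0 0 0 1; 0 0 0 0 0 0 1"

```text
time: 21.12
position: [0.6136, -0.1537, 0.0633]
tcp_rot: [[0.027, 1.0, 0.0], [1.0, -0.027, -0.0], [-0.0, 0.0, -1.0]]
contact_force: [0.2, 0.3, -2.6]
width: 0.056
finger_force: 25.0
```

```bash
python3 -c "
from h import *
rel(613,-153,62,88.7);print(get_state()['finger_force'])
"
```

```text
t 21.12 pos [ 613.6 -153.7   63.3] yaw 88.48 tilt [ 0. -0.] w 0.056 F [ 0.2  0.3 -2.6] | turn -0.05 shift [ 0.02 -0.02  0.04]
24.997434318065643
```

send_rows --plan "0 0 0 0 0 0 -0.7; 0 0 0 0 0 0 -0.7; 0 0 0 0 0 0 -0.7; 0 0 0 0 0 0 -0.7; 0 0 -0.4 0 0 0 -0.7"

```text
time: 21.53
position: [0.6123, -0.1533, 0.0738]
tcp_rot: [[0.027, 1.0, -0.003], [1.0, -0.027, 0.001], [0.001, -0.003, -1.0]]
contact_force: [-0.8, 0.6, 0.1]
width: 0.0771
finger_force: 0.0
```

send_rows --plan "0 0 -1 0 0 0 -0.7; 0 0 -1 0 0 0 -0.7; 0 0 -1 0 0 0 -0.7; 0 0 -1 0 0 0 -1; 0 0 0 0 0 0 -1"

```text
time: 21.95
position: [0.6161, -0.1544, 0.2021]
tcp_rot: [[0.027, 1.0, 0.008], [1.0, -0.027, -0.002], [-0.002, 0.008, -1.0]]
contact_force: [1.6, 0.1, 0.6]
width: 0.088
finger_force: 0.0
```

```bash
python3 - <<'E'
from h import *
rel(466,-146.2,45,82.8)
g=look('wrist');Z=g['P'][...,2]
for lo,hi in((.066,.082),(.08,.092)):
  print(lo);[print(b) for b in blobs(g['P'],(Z>lo)&(Z<hi),300)]
m=(abs(g['P'][...,0]-.613)<.02)
q=g['P'][m&(Z>.07)&(Z<.08)]; 
E
```

```text
t 21.95 pos [ 616.1 -154.4  202.1] yaw 88.48 tilt [ 0.008 -0.002] w 0.088 F [1.6 0.1 0.6] | turn 1.24 shift [-0.36 -5.    5.24]
0.066
([521, 4], 683, [834.8, 16.5], [7.2, 66.5], 87.8, 70.3)
([264, 44], 379, [609.8, -8.2], [10.7, 45.4], 88.6, 66.6)
([485, 94], 1926, [817.4, -54.8], [102.6, 41.8], 62.2, 73.8)
([127, 200], 4258, [467.4, -146.7], [76.1, 56.5], 83.0, 75.0)
([19, 212], 2137, [357.6, -155.2], [56.0, 36.2], 80.8, 74.8)
([276, 250], 955, [613.2, -201.7], [12.1, 93.5], 88.5, 75.1)
0.08
([498, 95], 1464, [817.3, -59.6], [98.6, 34.2], 58.6, 86.4)
([276, 207], 4259, [615.2, -154.8], [76.1, 56.1], 88.4, 87.2)
([121, 204], 303, [467.5, -146.4], [17.1, 17.2], 86.2, 84.9)
```

send_rows --plan "0 0 0 0 0 1 -1; 0 0 0 0 0 0.24 -1; -0.07 -1 0 0 0 0 -1; -0.07 -1 0 0 0 0 -1; -0.07 -1 0 0 0 0 -1"

```text
time: 22.42
position: [0.5217, -0.1482, 0.1941]
tcp_rot: [[0.124, 0.992, -0.002], [0.992, -0.124, 0.001], [0.0, -0.002, -1.0]]
contact_force: [0.1, 0.2, 0.0]
width: 0.0915
finger_force: 0.0
```

send_rows --plan "-0.07 -1 0 0 0 0 -1; -0.07 -1 0 0 0 0 -1; 0 0 0.7 0 0 0 -1; 0 0 0 0 0 0 -1; 0 0 0 0 0 0 -1"

```text
time: 22.83
position: [0.4629, -0.1451, 0.1736]
tcp_rot: [[0.125, 0.992, -0.002], [0.992, -0.125, 0.001], [0.001, -0.002, -1.0]]
contact_force: [0.7, 0.3, 1.2]
width: 0.0911
finger_force: 0.0
```

```bash
python3 - <<'E'
from h import *
rel(466,-146.2,45,82.8)
g=look('wrist');Z=g['P'][...,2]
[print(b) for b in blobs(g['P'],(Z>.066)&(Z<.092),300)]
E
```

```text
t 22.83 pos [ 462.9 -145.1  173.6] yaw 82.82 tilt [-0.002  0.001] w 0.0911 F [0.7 0.3 1.2] | turn 0.0 shift [-0.02  0.11  4.29]
([452, 22], 778, [617.1, -8.3], [11.0, 62.5], 88.7, 66.7)
([449, 202], 6176, [609.0, -162.2], [91.5, 69.3], 88.4, 87.1)
([282, 213], 5106, [466.8, -146.8], [76.1, 55.9], 82.9, 75.3)
([141, 227], 3458, [336.7, -150.5], [53.9, 76.0], 79.6, 75.1)
```

send_rows --plan "-0.02 0.11 0.9 0 0 0 -1; 0 0 0.9 0 0 0 -1; 0 0 0.9 0 0 0 -1; 0 0 0.9 0 0 0 -1; 0 0 0.6 0 0 0 -1"

```text
time: 23.3
position: [0.4669, -0.1461, 0.0463]
tcp_rot: [[0.125, 0.992, -0.001], [0.992, -0.125, 0.0], [0.0, -0.001, -1.0]]
contact_force: [-0.2, 0.9, 0.1]
width: 0.0915
finger_force: 0.0
```

send_rows --plan "0 0 0 0 0 0 1; 0 0 0 0 0 0 1; 0 0 0 0 0 0 1; 0 0 0 0 0 0 1; 0 0 0 0 0 0 1"

```text
time: 23.72
position: [0.4674, -0.1465, 0.0494]
tcp_rot: [[0.125, 0.992, 0.002], [0.992, -0.125, -0.001], [-0.0, 0.002, -1.0]]
contact_force: [-3.7, 1.2, 1.8]
width: 0.0609
finger_force: 1.2
```

send_rows --plan "0 0 0 0 0 0 1; 0 0 0 0 0 0 1; 0 0 0 0 0 0 1; 0 0 -0.6 0 0 0 1; 0 0 -1 0 0 0 1"

```text
time: 24.13
position: [0.4649, -0.1457, 0.0951]
tcp_rot: [[0.126, 0.992, -0.004], [0.992, -0.126, 0.001], [0.001, -0.004, -1.0]]
contact_force: [0.1, -0.3, -1.6]
width: 0.0558
finger_force: 25.0
```

send_rows --plan "0 0 -1 0 0 0 1; 0 0 -1 0 0 0 1; 0 0 -0.4 0 0 0 1; 0 0 0 0 0 -1 1; 0 0 0 0 0 -0.3 1"

```text
time: 24.55
position: [0.467, -0.1464, 0.1696]
tcp_rot: [[0.018, 1.0, 0.003], [1.0, -0.018, -0.001], [-0.001, 0.003, -1.0]]
contact_force: [-0.7, -0.6, -0.2]
width: 0.0561
finger_force: 25.0
```

```bash
python3 -c "
from h import *
rel(614.8,-75,62,88.6);print(get_state()['finger_force'])"
```

```text
t 24.55 pos [ 467.  -146.4  169.6] yaw 88.98 tilt [ 0.003 -0.001] w 0.0561 F [-0.7 -0.6 -0.2] | turn 0.08 shift [2.5  4.87 3.59]
24.99753624200821
```

send_rows --plan "0.5 0.97 0 0 0 0.08 1; 0.5 0.97 0 0 0 0 1; 0.5 0.97 0 0 0 0 1; 0.5 0.97 0 0 0 0 1; 0.5 0.97 0 0 0 0 1"

```text
time: 24.97
position: [0.6148, -0.0742, 0.1675]
tcp_rot: [[0.029, 1.0, -0.001], [1.0, -0.029, 0.0], [0.0, -0.001, -1.0]]
contact_force: [-0.8, -0.3, -1.5]
width: 0.0559
finger_force: 25.0
```

send_rows --plan "0 0 0.8 0 0 0 1; 0 0 0.8 0 0 0 1; 0 0 0.5 0 0 0 1; 0 0 0 0 0 0 1; 0 0 0 0 0 0 1"

```text
time: 25.38
position: [0.6132, -0.0751, 0.1044]
tcp_rot: [[0.029, 1.0, -0.002], [1.0, -0.029, 0.0], [0.0, -0.002, -1.0]]
contact_force: [0.3, -0.6, -2.0]
width: 0.0558
finger_force: 25.0
```

```bash
python3 -c "
from h import *
rel(614.8,-75,63,88.6)
g=look('wrist');Z=g['P'][...,2]
for lo,hi in((.058,.07),(.08,.092)):
  print(lo);[print(b) for b in blobs(g['P'],(Z>lo)&(Z<hi),300)]
"
```

```text
t 25.38 pos [613.2 -75.1 104.4] yaw 88.35 tilt [-0.002  0.   ] w 0.0558 F [ 0.3 -0.6 -2. ] | turn -0.05 shift [0.   0.05 1.38]
0.058
([280, 138], 1870, [617.5, -8.0], [11.9, 64.1], 88.9, 66.1)
([542, 208], 1540, [796.0, -57.1], [55.9, 12.3], 81.8, 63.5)
0.08
([279, 44], 2727, [618.3, 39.9], [44.0, 16.0], 86.4, 88.9)
([279, 190], 355, [616.1, -38.0], [0.9, 54.6], 88.2, 86.4)
```

send_rows --plan "0 0.05 0.4 0 0 0 1; 0 0 0.4 0 0 0 1; 0 0 0.3 0 0 0 1; 0 0 0.2 0 0 0 1; 0 0 0.06 0 0 0 1"

```text
time: 25.85
position: [0.6147, -0.0752, 0.0629]
tcp_rot: [[0.028, 1.0, -0.002], [1.0, -0.028, 0.0], [0.0, -0.002, -1.0]]
contact_force: [0.5, 0.8, -2.1]
width: 0.0561
finger_force: 25.0
```

send_rows --plan "0 0 0 0 0 0 1; 0 0 0 0 0 0 1; 0 0 0 0 0 0 1; 0 0 0 0 0 0 -0.7; 0 0 0 0 0 0 -0.7"

```text
time: 26.27
position: [0.6158, -0.0753, 0.0648]
tcp_rot: [[0.028, 1.0, 0.001], [1.0, -0.028, -0.0], [-0.0, 0.001, -1.0]]
contact_force: [-0.6, 0.5, 0.0]
width: 0.0661
finger_force: 0.0
```

send_rows --plan "0 0 0 0 0 0 -0.7; 0 0 0 0 0 0 -0.7; 0 0 -0.4 0 0 0 -0.7; 0 0 -1 0 0 0 -0.7; 0 0 -1 0 0 0 -0.7"

```text
time: 26.68
position: [0.6147, -0.0751, 0.1371]
tcp_rot: [[0.028, 1.0, -0.002], [1.0, -0.028, 0.0], [0.0, -0.002, -1.0]]
contact_force: [-0.1, -0.1, -0.1]
width: 0.0773
finger_force: 0.0
```

send_rows --plan "0 0 -1 0 0 0 -0.4; 0 0 -1 0 0 0 -0.2; 0 0 0 0 0 0 0; 0 0 0 0 0 0 0; 0 0 0 0 0 0 0"

```text
time: 27.1
position: [0.6151, -0.0752, 0.1964]
tcp_rot: [[0.028, 1.0, 0.0], [1.0, -0.028, 0.0], [0.0, 0.0, -1.0]]
contact_force: [0.6, 0.0, 0.3]
width: 0.0473
finger_force: 0.0
```

```bash
python3 -c "
from h import *
rel(617.3,44.5,80,87.5)
g=look('wrist');Z=g['P'][...,2];save(g,'w4.png')
for lo,hi in((.058,.082),(.08,.092)):
  print(lo);[print(b) for b in blobs(g['P'],(Z>lo)&(Z<hi),300)]
"
```

```text
t 27.1 pos [615.1 -75.2 196.4] yaw 88.38 tilt [0. 0.] w 0.0473 F [0.6 0.  0.3] | turn 0.19 shift [ 3.99 -0.1   3.88]
0.058
([519, 53], 8388, [842.0, 57.7], [82.7, 86.9], 0.0, 71.4)
([278, 136], 868, [617.6, -8.0], [11.1, 62.7], 88.3, 66.1)
([481, 176], 3013, [823.5, -55.5], [112.9, 60.3], 56.6, 69.5)
0.08
([277, 71], 1268, [618.8, 43.6], [51.5, 15.9], 87.8, 88.9)
([497, 185], 1599, [825.5, -63.7], [97.7, 50.9], 65.6, 86.3)
([280, 208], 4398, [617.8, -75.6], [75.3, 56.2], 88.4, 87.2)
([280, 257], 792, [616.1, -122.6], [12.4, 55.4], 88.1, 87.0)
([280, 305], 1291, [614.7, -174.0], [30.9, 55.9], 88.1, 87.2)
```

View pics/w4.png

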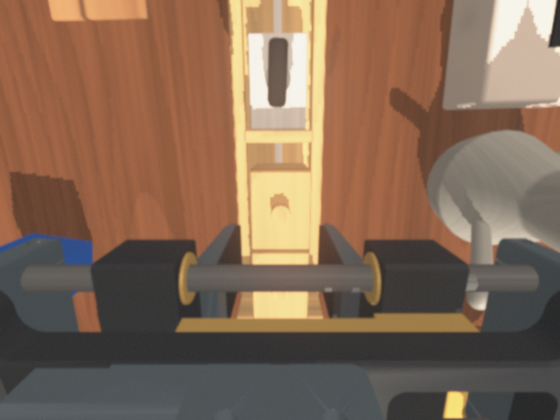

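The wrist view shows both full boxes in the channel at (280,208) and (280,257), with the stop plate at (278,136) and the knob bar along the rack at (277,71).

send_rows --plan "1 0 0 0 0 0.19 0; 1 -0.05 0 0 0 0 0; 1 -0.05 0 0 0 0 0; 0.97 0 0 0 0 0 0; 0 0 0.8 0 0 0 0"

```text
time: 27.57
position: [0.6188, 0.0477, 0.1746]
tcp_rot: [[0.041, 0.999, 0.004], [0.999, -0.041, 0.001], [0.001, 0.004, -1.0]]
contact_force: [1.4, -0.3, 1.0]
width: 0.046
finger_force: 0.0
```

send_rows --plan "0 0 0.9 0 0 0 0; 0 0 0.9 0 0 0 0; 0 0 0.8 0 0 0 0; 0 0 0.4 0 0 0 0; 0 0 0 0 0 0 0"

```text
time: 27.98
position: [0.6149, 0.0438, 0.0789]
tcp_rot: [[0.043, 0.999, -0.006], [0.999, -0.043, -0.0], [-0.0, -0.006, -1.0]]
contact_force: [-1.3, -0.4, -0.1]
width: 0.0457
finger_force: 0.0
```

```bash
python3 -c "
from h import *
rel(617.3,44.5,80,87.5)"
```

```text
t 27.98 pos [614.9  43.8  78.9] yaw 87.51 tilt [-0.006 -0.   ] w 0.0457 F [-1.3 -0.4 -0.1] | turn 0.0 shift [ 0.03  0.08 -0.04]
```

send_rows --plan "0.02 0.05 0 0 0 0 1; 0 0 0 0 0 0 1; 0 0 0 0 0 0 1; 0 0 0 0 0 0 1; 0 0 0 0 0 0 1" --grip_force 35

```text
time: 28.4
position: [0.617, 0.0444, 0.083]
tcp_rot: [[0.044, 0.999, -0.004], [0.999, -0.044, -0.0], [-0.0, -0.004, -1.0]]
contact_force: [-16.6, 0.9, 22.2]
width: 0.0157
finger_force: 35.0
```

send_rows --plan "-0.2 0 0 0 0 0 1; -0.2 0.01 0 0 0 0 1; -0.2 0 0 0 0 0 1; -0.2 0.01 0 0 0 0 1; 0 0 0 0 0 0 1"

```text
time: 28.82
position: [0.6166, 0.0199, 0.0831]
tcp_rot: [[0.044, 0.999, -0.004], [0.999, -0.044, 0.0], [-0.0, -0.004, -1.0]]
contact_force: [-13.9, -3.1, 14.1]
width: 0.0159
finger_force: 35.0
```

```bash
python3 -c "
from h import *
rel(616.5,14.5,80,87.5)"
```

```text
t 28.82 pos [616.6  19.9  83.1] yaw 87.5 tilt [-0.004  0.   ] w 0.0159 F [-13.9  -3.1  14.1] | turn -0.0 shift [-0.18  0.01  0.1 ]
```

send_rows --plan "-0.05 -0.03 -0.05 0 0 0 1; -0.05 0 0 0 0 0 1; -0.05 0 0 0 0 0 1; -0.05 0 0 0 0 0 1; 0 0 0 0 0 0 1"

```text
time: 29.23
position: [0.6161, 0.0148, 0.0833]
tcp_rot: [[0.044, 0.999, -0.001], [0.999, -0.044, 0.001], [0.001, -0.002, -1.0]]
contact_force: [-0.6, 4.4, -13.1]
width: 0.0159
finger_force: 35.0
```

send_rows --plan "-0.05 0 0 0 0 0 1; 0 0 0 0 0 0 1; 0 0 0 0 0 0 1; 0 0 0 0 0 0 1; 0 0 0 0 0 0 1"

```text
time: 29.65
position: [0.6161, 0.0138, 0.0833]
tcp_rot: [[0.044, 0.999, -0.001], [0.999, -0.044, 0.001], [0.001, -0.001, -1.0]]
contact_force: [-0.2, 10.2, -13.0]
width: 0.0159
finger_force: 35.0
```

```bash
python3 -c "
from h import *
rel(616.5,14.5,80,87.5)"
```

```text
t 29.65 pos [616.1  13.8  83.3] yaw 87.49 tilt [-0.001  0.001] w 0.0159 F [ -0.2  10.2 -13. ] | turn -0.0 shift [0.02 0.01 0.11]
```

send_rows --plan "-0.05 0 0.02 0 0 0 1; 0 0 0 0 0 0 1; -0.05 0 0 0 0 0 1; 0 0 0 0 0 0 1; 0 0 0 0 0 0 1"

```text
time: 30.07
position: [0.6161, 0.0132, 0.0833]
tcp_rot: [[0.045, 0.999, -0.001], [0.999, -0.045, 0.004], [0.004, -0.001, -1.0]]
contact_force: [-1.4, 36.0, -4.5]
width: 0.0159
finger_force: 35.0
```

```bash
python3 -c "
from h import *
rel(616.5,14.5,80,87.5)
g=look('wrist');Z=g['P'][...,2];save(g,'w5.png')
g=look('top');save(g,'t5.png',(190,130,390,280),4)
"
```

```text
t 30.07 pos [616.1  13.2  83.3] yaw 87.44 tilt [-0.001  0.004] w 0.0159 F [-1.4 36.  -4.5] | turn -0.01 shift [0.04 0.01 0.11]
```

View pics/t5.png

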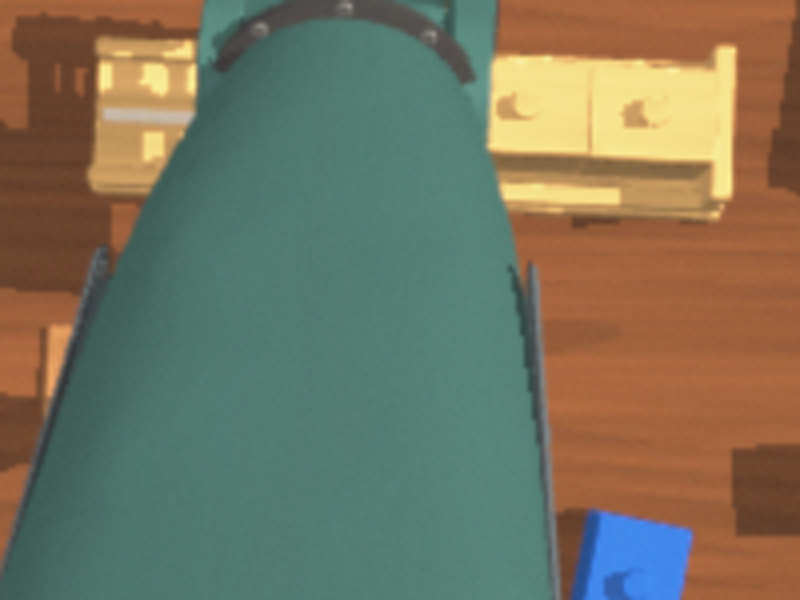

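The top view shows the boxes touching each other at crop (590,105) and the end plate at (725,115), and the 36 N force confirms the row is solid. I'll relieve the push slightly and turn the knob tight.

send_rows --plan "0.06 0 0 0 0 0 1; 0 0 0 0 0 0.8 1; 0 0 0 0 0 0.9 1; 0 0 0 0 0 0.9 1; 0 0 0 0 0 0.9 1"

```text
time: 30.58
position: [0.6161, 0.0136, 0.0832]
tcp_rot: [[0.322, 0.947, -0.001], [0.947, -0.322, 0.002], [0.002, -0.002, -1.0]]
contact_force: [-2.9, 20.5, -3.8]
width: 0.0158
finger_force: 35.0
```

send_rows --plan "0 0 0 0 0 0.9 1; 0 0 0 0 0 0.9 1; 0 0 0 0 0 0.9 1; 0 0 0 0 0 0.9 1; 0 0 0 0 0 0.9 1"

```text
time: 31.0
position: [0.6161, 0.0136, 0.0832]
tcp_rot: [[0.635, 0.773, -0.001], [0.773, -0.635, 0.002], [0.001, -0.003, -1.0]]
contact_force: [-4.3, 20.3, -3.6]
width: 0.0157
finger_force: 35.0
```

send_rows --plan "0 0 0 0 0 0.9 1; 0 0 0 0 0 0.9 1; 0 0 0 0 0 0.9 1; 0 0 0 0 0 0.9 1; 0 0 0 0 0 0.9 1"

```text
time: 31.42
position: [0.6161, 0.0136, 0.0832]
tcp_rot: [[0.866, 0.5, -0.001], [0.5, -0.866, 0.002], [-0.0, -0.003, -1.0]]
contact_force: [-3.7, 20.4, -4.5]
width: 0.0159
finger_force: 35.0
```

```bash
python3 -c "
from h import *
rel(616.2,13.2,83,12);print(get_state()['joints'],get_state()['moment'])
"
```

```text
t 31.42 pos [616.1  13.6  83.2] yaw 29.98 tilt [-0.001  0.002] w 0.0159 F [-3.7 20.4 -4.5] | turn 3.92 shift [0.   0.01 0.01]
[-0.01670681  0.46133178  1.95211691  0.00358976  0.72962794  1.02821354] [ 3.88331514e+00  6.01440244e-01 -1.08538879e-04]
```

send_rows --plan "0 0 0 0 0 0.9 1; 0 0 0 0 0 0.9 1; 0 0 0 0 0 0.9 1; 0 0 0 0 0 0.7 1; 0 0 0 0 0 0.4 1"

```text
time: 31.83
position: [0.6161, 0.0136, 0.0832]
tcp_rot: [[0.976, 0.218, -0.001], [0.218, -0.976, 0.002], [-0.001, -0.003, -1.0]]
contact_force: [-2.9, 21.2, -3.6]
width: 0.0155
finger_force: 35.0
```

send_rows --plan "0 0 0 0 0 0 1; 0 0 0 0 0 0 1; 0 0 0 0 0 0 1; 0 0 0 0 0 0 1; 0 0 0 0 0 0 1"

```text
time: 32.25
position: [0.6161, 0.0136, 0.0832]
tcp_rot: [[0.975, 0.221, -0.001], [0.221, -0.975, 0.002], [-0.001, -0.003, -1.0]]
contact_force: [-3.9, 21.3, -4.4]
width: 0.0156
finger_force: 35.0
```

```bash
python3 -c "
from h import *
rel(616.2,13.2,83,12);print(get_state()['moment'])
"
```

```text
t 32.25 pos [616.1  13.6  83.2] yaw 12.75 tilt [-0.001  0.002] w 0.0156 F [-3.9 21.3 -4.4] | turn 0.16 shift [-0.    0.01  0.01]
[ 3.84955806  0.6079169  -0.06314404]
```

send_rows --plan "0 0 0 0 0 0.8 1; 0 0 0 0 0 0 1; 0 -0.04 0 0 0 0 1; 0 0 0 0 0 0 1; 0 0 0 0 0 0 0.2"

```text
time: 32.67
position: [0.6166, 0.0134, 0.0836]
tcp_rot: [[0.987, 0.159, 0.0], [0.159, -0.987, 0.0], [0.0, -0.0, -1.0]]
contact_force: [-0.3, 0.9, 0.2]
width: 0.0201
finger_force: 0.0
```

send_rows --plan "0 0 0 0 0 0 0.2; 0 0 0 0 0 0 0.2; 0 0 0 0 0 0 0.2; 0 0 -0.5 0 0 0 0.2; 0 0 -1 0 0 0 0.2"

```text
time: 33.08
position: [0.6149, 0.0128, 0.1267]
tcp_rot: [[0.987, 0.159, -0.005], [0.159, -0.987, 0.0], [-0.005, -0.001, -1.0]]
contact_force: [-0.3, -0.8, -0.3]
width: 0.0363
finger_force: 0.0
```

send_rows --plan "0 0 -1 0 0 0 0.2; 0 0 -1 0 0 0 0.2; 0 0 -1 0 0 0 0.2; 0 0 0 0 0 0 0.2; 0 0 0 0 0 0 0.2"

```text
time: 33.5
position: [0.6178, 0.0129, 0.2211]
tcp_rot: [[0.987, 0.159, 0.004], [0.159, -0.987, -0.0], [0.004, 0.001, -1.0]]
contact_force: [0.4, 0.0, -0.5]
width: 0.0367
finger_force: 0.0
```

```bash
python3 -c "
from h import *
rel(616.2,13.2,83,12)
g=look('wrist');Z=g['P'][...,2];save(g,'w6.png')
for lo,hi in((.058,.082),(.08,.092)):
  print(lo);[print(b) for b in blobs(g['P'],(Z>lo)&(Z<hi),300)]
"
```

```text
t 33.5 pos [617.8  12.9 221.1] yaw 9.13 tilt [ 0.004 -0.   ] w 0.0367 F [ 0.4  0.  -0.5] | turn -0.63 shift [-0.05 -0.02  4.6 ]
0.058
([280, 5], 668, [802.0, 52.3], [8.8, 76.6], 6.6, 68.0)
([387, 25], 1999, [802.0, -64.9], [91.6, 24.9], 82.8, 69.1)
([395, 205], 1614, [624.0, -120.3], [176.5, 76.0], 88.8, 67.6)
([17, 234], 418, [536.9, 294.1], [51.1, 4.2], 81.4, 67.4)
0.08
([408, 14], 970, [806.7, -76.5], [26.5, 76.0], 8.7, 86.3)
([278, 205], 742, [618.3, 14.3], [50.9, 15.2], 9.3, 88.7)
([405, 223], 6241, [616.8, -120.0], [152.5, 56.6], 88.1, 87.1)
```

View pics/w6.png

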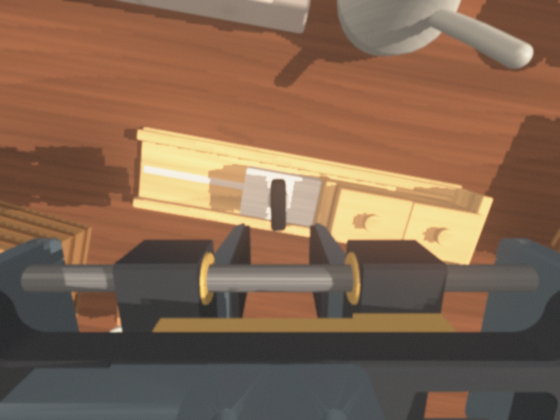

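The knob bar lies across the rack at (278,205), the row is 152.5 mm long and the stop is snug. One last check that there is no third full box that the arm hid at the start, and that the cups and bin are as they should be.

```bash
python3 -c "
from h import *
for n in('top','scene'):
  g=look(n);P=g['P'];Z=P[...,2];save(g,n+'9.png',None,1.4);print(n)
  [print(b) for b in blobs(P,(Z>.067)&(Z<.092)&(abs(P[...,0])<1)&(P[...,1]>-.9)&(P[...,0]<.7),150)]
"
```

```text
top
([346, 158], 1361, [613.1, -137.4], [140.2, 94.3], 88.2, 84.9)
([93, 211], 318, [473.3, 456.1], [20.3, 159.0], 76.8, 79.3)
([173, 225], 208, [443.8, 265.6], [4.4, 172.4], 81.5, 85.2)
([133, 217], 608, [459.2, 362.8], [161.5, 57.4], 83.1, 79.1)
([478, 216], 227, [480.3, -447.4], [56.1, 55.2], 41.9, 80.3)
([427, 250], 769, [399.4, -337.5], [55.6, 77.7], 3.5, 73.5)
([348, 276], 777, [334.3, -151.1], [56.4, 75.9], 79.7, 73.7)
scene
([470, 93], 191, [154.9, 758.2], [142.2, 55.8], 42.1, 80.2)
([22, 105], 344, [-197.8, -757.5], [19.0, 164.7], 28.7, 79.4)
([257, 120], 170, [97.9, 2.8], [30.7, 102.2], 3.2, 78.9)
([412, 165], 486, [413.1, 412.0], [235.7, 117.1], 42.5, 80.3)
([401, 196], 498, [500.8, 315.5], [266.7, 134.7], 40.9, 78.9)
([17, 183], 1376, [160.4, -744.8], [145.8, 95.3], 1.2, 86.4)
([405, 180], 582, [458.2, 362.4], [160.6, 62.3], 83.0, 78.3)
([226, 186], 406, [334.6, -150.8], [54.3, 78.2], 79.8, 75.6)
([165, 218], 497, [399.5, -337.6], [58.8, 75.9], 3.0, 75.6)
([124, 249], 229, [479.8, -447.9], [57.8, 55.5], 44.9, 80.5)
([309, 252], 151, [616.2, 13.8], [52.6, 16.0], 9.5, 87.7)
([256, 265], 1454, [613.2, -120.4], [173.8, 93.8], 89.0, 86.6)
```

View pics/scene9.png

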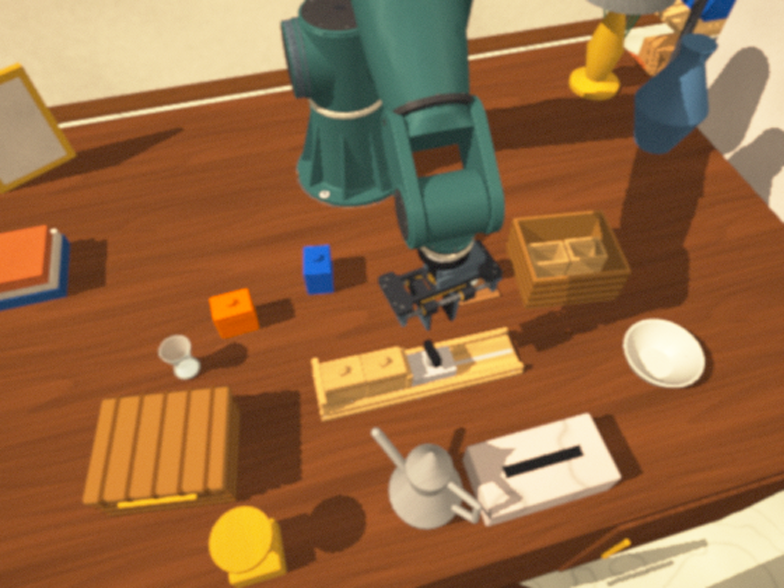

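The final scene view shows the closed row at (365,370), the knob tight at (432,352) and both empties in the bin at (567,255). No other wooden box is on the sideboard, so I'm handing in.

```bash
python3 -c "
from bench import *
print(close_job())"
```

```text
the job is handed in; nothing more can be done
None
```

The job is handed in with no verdict returned: by the final images, both full boxes stand in a closed row with the stop snug and the knob tight, both empties are in the bin, and the arm never went near the cups.

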